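# Knock a stuck plug out of a tilting sample tube

## Robot

A 6-joint arm with a two-finger parallel gripper is mounted at the origin on the work surface. World frame = base frame: x ahead of the robot, y to its left, z up, the work surface at z = 0. Lengths are in m, angles in rad, forces in N, time in s.
With the tool pointing down it reaches from about 0.25 to 0.725 m from the base axis. Payload 4 kg.
Tool frame: the origin (TCP) lies midway between the tips of the shut fingers; the grasp point (between the pads) lies 19 mm behind it; z points along the fingers, y is the direction in which the jaws open and shut (so a half turn about z gives the same grasp; the last joint's range is limited). The gripper opens to 85 mm and grips with 20 to 120 N. Pads are 22 mm wide; open, the fingers measure 114 mm over their backs; the gripper's body (76 mm by 85 mm) begins 54 mm behind the grasp point. The pads swing forward as they close: fully open they stand 13 mm farther back than shut.
Start: joints at [-1.102, 0.241, 0.005, 1.335, 0, 1.571], TCP at [0.226, -0.446, 0.231] pointing down, gripper open.
Joint ranges: [-2.72, 2.72], [-1.05, 1.87], [-1.09, 1.28], [-1.99, 2.15], [-1.42, 1.44], [-3.14, 3.14]. Speed limits (rad/s): [2.79, 2.79, 3.14, 3.14, 3.14, 3.14].

## Interface

Orientations are given as a unit quaternion [x, y, z, w].
In Python, from workcell import get_obs, camera, camera_model, job_done, masks_of gives the robot as it stands.
- The arm moves only by the tool jog_arm, never from a script. Its argument "deltas" is a list that holds one entry, the list of rows, each a list of 7 numbers: the shift along the tool's x, y, z in mm, then the turn, a rotation vector about the tool's x, y, z in degrees, then the finger opening in mm, from 0 to 85.4. A call has 1 to 5 rows; each row shifts and turns the pose as measured when the row begins, along the tool's axes as they then stand; what a row does not reach is not made up. A row lasts 1/10 s, in which the tool goes at most 50 mm and 8.59 degrees, less where a joint would pass 70% of its speed; a pose out of reach is approached as far as the arm can. A call with a gripper value outside its range is refused whole. The fingers move at their own pace and stop on an object; the grip force is fixed at half the most. Time passes only in rows, so rows that do not move let the fingers close. It gives the time, the measured TCP pose, the force and the opening at its end, in the units of the state.
- get_obs(): the state, without advancing time (a new reading comes with each control period).
- camera(name): name is "scene" or "side" or "wrist"; returns the picture (480x640x3 uint8, red, green, blue); there is no depth.
- camera_model(name): a dict with "fovy" (degrees; the focal length in pixels is half the picture's height over the tangent of half this angle, whatever the lens; pixels are square), "cx", "cy" (the principal point, pixels), "k1" (the pictures are not rectified: a ray, as slopes to the right and down, at radius r is drawn at 1 + k1 r^2 times it, then the intrinsics apply), "pose" (4x4, takes a point from camera to world coordinates); the wrist camera has in their place "T_tool_cam" (4x4, takes a point from camera to tool coordinates, whose origin is the TCP and whose axes are the flange's). Camera axes: x right, y down, z forward; pixel columns grow to the right and rows downward; lengths in m; the calibration is good to about 2 mm. A picture is of the moment at which its call begins: read the wrist's pose just before it. camera_model takes no time and is no camera call.
- job_done(): hands the job in, once; it reports no verdict.
Trained networks look in the newest picture that a camera, given by its name, has taken for a name from the list of things; names that differ only in an ending like _2 or _b are one class to them, and where a whole thing is asked for, a point or a joint stands for the part that bears it (a point fixed in the world has none). Each returns a list of dicts, best first, with "conf" (0 to 1); they miss things now and then, are a little off and sometimes report something else, mostly with a low value. They report only what shows in the picture. A call takes as long as a camera call. They do not tell look-alikes from the thing itself.
- masks_of(target, camera): "pixels" (480x640 bool, what is visible of it) and "at" ([column, row] in pixels, amid what is visible of it).
The state is a dict: "clock": time; "joint_pos": joint angles; "joint_vel": joint speeds; "tau": joint torques, N m; "eef_pos": TCP position; "tool_rot": TCP orientation; "ft_force": force on the tool from outside, world axes, zero at the start; "ft_torque": the same for the moment, N m; "grip_width": finger opening in m.
Only numpy, scipy, OpenCV 4.12 (cv2) and the standard library are available. Lean on these libraries where they do the work, as an engineer would, in place of code of your own. Each camera call takes 0.05 s, during which the arm holds its last target. There are 200 camera calls.

## Task

First tip the leaning steel tube fully upright against its stop, then push the catch tray fully home underneath it. Take the long push rod from the holder and press it down inside the tube until the plug stuck at the bottom drops out into the tray, then stand the long rod back in its hole in the holder. Leave the short rod and everything else on the bench where it is.

Things in the scene. Friction and masses are not known exactly. Their poses are not given: they have to be found in the camera images.
- stand: White metal stand fixed to the bench. Origin on the bench under the upright tube's axis; its -x side is the front (towards the robot, yaw up to 0.3 rad either way). Two uprights 36 x 12 mm, 125 mm tall, at y = +-72 mm, carry the tube between them on a hinge along y, 110 mm above the bench. A 50 mm tall rear plate stands at x = +71 mm.
- tube (a joint): How far the tube has been tipped up, in rad: 0 = as it starts, its mouth leaning 0.5 rad from upright to the stand's -x (front); 0.5 = fully upright, where it meets a hard stop. It has a stiff friction hinge (0.2 N m: some 3 to 5 N pushed at the mouth's rim) and stays where it is left. Pushing the rim's front edge towards the stand's +x, and rising about 18 mm with it, stands it up (a finger that rubs down on the rim can jam it).
- tube_hinge (a point): Point on the tube's axis and on the hinge line, 110 mm above the bench, 30 mm from the tube's lower end. Its z axis runs along the tube to the mouth.
- tube_mouth (a point): Centre of the tube's open mouth, 60 mm from the hinge (170 mm above the bench when upright). Plain steel tube 90 mm long, 44 mm outside, 32 mm bore, open at both ends (lower end 80 mm above the bench when upright); two sprung leaves (2 mm thick, pushing the plug past them takes about 7 to 12 N) under the lower end hold the plug.
- tray (a joint): How far the catch tray is pulled out to the stand's -x, in m: 0 = fully home (hard stop), 0.05 to 0.085 at the start. It slides with about 1.5 N of friction.
- tray_plate (a point): Middle of the top edge of the tray's front push plate, on its front face: an upright steel plate 70 mm wide, 4 mm thick, its top 62 mm above the bench. When home it is 100 mm to the front (-x) of the tube's axis; push it to the stand's +x.
- tray_in (a point): Point on the tray's inner floor (6 mm above the bench) that lies under the tube's axis when home; x and y axes as the stand's. Shallow steel tray 155 x 104 mm, walls 3 mm thick and 30 mm tall, inside from x = -96 to +52 mm and y = -49 to +49 mm of this point; it slides between the uprights, under the tube.
- plug: Off-white solid plastic plug, 28 mm in diameter, 48 mm long, about 50 g, stuck at the lower end of the tube on the two sprung leaves. Origin in the middle of its lower face. It is 42 mm down from the mouth and comes free only when pushed so far that its upper face is about 8 mm below the tube's lower end.
- plug_center (a point): Centre of the plug.
- rod: Long push rod, standing upright in one of the holder's two holes: steel stem 16 mm in diameter and 106 mm long, above it a black round handle 36 mm in diameter and 45 mm tall (total 151 mm, 0.22 kg). Origin at the stem's lower tip, z up to the handle. The handle is wider than the tube's bore: with the handle down on the mouth the tip is 16 mm below the tube's lower end, which frees the plug.
- rod_grip (a point): Middle of the long rod's handle (on its axis, 131 mm above the tip, 25 mm above the handle's lower face).
- short_rod: Short rod in the other hole, with the same handle and a stem of only 62 mm, so it stands 44 mm lower; too short for this job, leave it. Origin at its lower tip.
- holder: Aluminium holder block 70 x 160 x 55 mm, fixed. Origin under its centre on the bench; two round holes 22 mm wide, 45 mm deep, at y = -45 and +45 mm of it.
- socket_a (a point): Centre of the floor of the holder's hole at y = -45 mm, 10 mm above the bench, 45 mm below the block's top.
- socket_b (a point): Centre of the floor of the holder's hole at y = +45 mm, 10 mm above the bench.
- disc: Loose aluminium disc, 80 mm across, 12 mm thick, lying on the bench; leave it. Origin under its centre.
- screwdriver: Red screwdriver lying on the bench; leave it.
- weight: Brass weight with a knob, 60 mm across, 60 mm tall; leave it. Origin under its centre.
- jar: Small jar, 56 mm across, 70 mm tall; leave it. Origin under its centre.
- spatula: Spatula lying on the bench; leave it.
- beaker: Clear plastic beaker, 70 mm across, 80 mm tall; leave it. Origin under its centre.
There are look-alikes about, which are no part of the job. There is more than one size of the stand; the job needs the larger.

How it is judged:
On the way, in this order (a step that is already met when the one before it is completed fails the run):
1. the tube is tipped fully upright (value of joint tube above 0.45 rad), for 0.2 s.
2. the catch tray is pushed home under the upright tube (value of joint tube above 0.45 rad and value of joint tray below 0.006 m), for 0.2 s.
3. the long rod is down inside the upright tube, its tip at least 30 mm below the mouth (all of step 2 and horizontal distance between rod and tube_hinge below 0.016 m and z of rod in the frame of tube_hinge between -0.06 and 0.03 m), for 0.1 s.
4. the plug has dropped into the tray (x of plug_center in the frame of tray_in between -0.095 and 0.052 m and y of plug_center in the frame of tray_in between -0.049 and 0.049 m and z of plug_center in the frame of tray_in below 0.035 m), for 0.1 s.
At the end, for the whole second after the job is handed in: Plug at rest in the tray (centre between its walls, under 35 mm above its floor), tray within 6 mm of home, tube within 0.05 rad of upright, long rod standing at rest in a hole of the holder (tip within 6 mm of its centre and floor, lean under 0.2 rad) (all of step 2 and all of step 4 and linear speed of each of plug, rod below 0.02 m/s and (horizontal distance between rod and socket_a below 0.006 m or horizontal distance between rod and socket_b below 0.006 m) and height (world z) of rod below 0.016 m and angle between rod's own z axis and vertical below 0.2 rad); the robot touches nothing.
It fails at once if the short rod is moved more than 15 mm (distance of short_rod from where it was at the start of the episode above 0.015 m).
It fails at once if another thing on the bench is moved more than 20 mm (distance of any of disc, screwdriver, weight, jar, spatula, beaker from where it was at the start of the episode above 0.02 m).
It also fails if it takes over 61 s, if anything falls off the work surface, if the arm or the gripper's body presses on something with over 40 N, if the wrist force passes 120 N, or if a joint passes its speed limit or range.

## Working session

There is one attempt and no reset: what is moved stays moved. The work goes in short steps, Python scripts to look and compute and a tool call to move; the robot and the scene stay as the last step left them, time stands still between calls to the robot, and variables do not carry over. Pictures are saved under pics/ and viewed, about 8 in all and at most 12, crops included, and the job is handed in when it is done.

Besides the shell and the picture viewer there is one more tool, called after "Emit:" as name(argument=value, ...) on one line, values as JSON. jog_arm: Moves the arm, as the interface text tells. Its arguments: {"type":"object","properties":{"deltas":{"type":"array"}},"required":["deltas"]}

```bash
mkdir -p pics; ls; cat > h.py <<'E'
import numpy as np, cv2
from workcell import *
from scipy.spatial.transform import Rotation as R
def snap(n,fn=None):
    o=get_obs(); im=camera(n)
    if fn: cv2.imwrite('pics/'+fn,im[:,:,::-1])
    return o,im
def cam(n,o=None):
    m=camera_model(n)
    if 'pose' in m: T=np.array(m['pose'])
    else:
        Tt=np.eye(4);Tt[:3,:3]=R.from_quat(o['tool_rot']).as_matrix();Tt[:3,3]=o['eef_pos'];T=Tt@np.array(m['T_tool_cam'])
    return m,T,240/np.tan(np.radians(m['fovy'])/2)
def ray(px,n,o=None):
    m,T,f=cam(n,o); d=np.array([(px[0]-m['cx'])/f,(px[1]-m['cy'])/f]); u=d.copy()
    for _ in range(20): u=d/(1+m['k1']*(u@u))
    return T[:3,3],T[:3,:3]@np.array([u[0],u[1],1.])
def atz(px,z,n,o=None):
    c,d=ray(px,n,o); return c+d*(z-c[2])/d[2]
def proj(P,n,o=None):
    m,T,f=cam(n,o); p=T[:3,:3].T@(np.asarray(P)-T[:3,3]); u=p[:2]/p[2]; u=u*(1+m['k1']*(u@u)); return u*f+[m['cx'],m['cy']]
E
cat > a.py <<'E'
from h import *
for n in ['scene','side']:
    o,im=snap(n,n+'0.png')
    m,T,f=cam(n);print(n,T[:3,3].round(3),T[:3,2].round(2),round(f))
    for t in ['stand','tube','tray','rod','short_rod','holder','disc','weight','jar','beaker','screwdriver','spatula']:
        for r in masks_of(t,n)[:4]:
            p=r['pixels'];ys,xs=np.where(p);print(t,round(r['conf'],2),np.round(r['at']),xs.min(),xs.max(),ys.min(),ys.max(),atz(r['at'],0.05,n).round(3))
E
python3 a.py; python3 -c "
from h import *
print(get_obs())"
```

```text
pics
scene [1.224 0.136 0.806] [-0.66 -0.17 -0.74] 450
stand 0.63 [376. 278.] 313 408 219 329 [0.605 0.104 0.05 ]
stand 0.56 [160. 285.] 119 201 252 325 [ 0.747 -0.329  0.05 ]
stand 0.55 [384. 255.] 344 408 219 290 [0.535 0.111 0.05 ]
stand 0.5 [213. 175.] 196 252 166 194 [ 0.375 -0.375  0.05 ]
tube 0.66 [368. 254.] 335 390 231 276 [0.542 0.074 0.05 ]
tube 0.45 [139. 233.] 110 205 187 255 [ 0.622 -0.45   0.05 ]
tray 0.89 [385. 257.] 344 408 219 290 [0.541 0.113 0.05 ]
tray 0.8 [163. 281.] 132 198 254 313 [ 0.734 -0.329  0.05 ]
rod 0.75 [240. 200.] 229 246 183 226 [ 0.45  -0.269  0.05 ]
short_rod 0.88 [277. 225.] 266 282 211 238 [ 0.511 -0.151  0.05 ]
short_rod 0.48 [259. 240.] 222 296 212 265 [ 0.569 -0.176  0.05 ]
disc 0.78 [317. 216.] 304 334 205 228 [ 0.455 -0.068  0.05 ]
weight 0.91 [231. 304.] 218 248 285 319 [ 0.752 -0.169  0.05 ]
jar 0.93 [288. 340.] 276 305 318 359 [ 0.801 -0.031  0.05 ]
beaker 0.56 [510. 316.] 490 534 292 339 [0.629 0.382 0.05 ]
beaker 0.52 [263. 240.] 222 296 214 265 [ 0.565 -0.168  0.05 ]
screwdriver 0.81 [213. 175.] 196 231 166 184 [ 0.378 -0.375  0.05 ]

[... 1648 characters left out ...]
'clock': 1.3, 'joint_pos': array([-1.10197995e+00,  2.40557625e-01,  5.03731422e-03,  1.33520944e+00,
        1.17821676e-05,  1.57078064e+00]), 'joint_vel': array([ 9.93923813e-04, -5.89240215e-04,  9.72041902e-05, -3.53826072e-04,
        1.80148435e-03, -1.22702769e-03]), 'tau': array([-1.05587555e-03, -3.72216010e+01,  2.52689213e+01,  1.23178834e-03,
       -3.68638189e-05, -1.39721050e-05]), 'eef_pos': array([ 0.22592498, -0.44606298,  0.23134192]), 'tool_rot': array([9.72650148e-01, 2.32275026e-01, 1.34611615e-05, 3.10082371e-05]), 'ft_force': array([ 0.1740764 , -0.7697205 , -0.15144028]), 'ft_torque': array([ 0.02767666, -0.02133689,  0.01783844]), 'grip_width': 0.08531293207545156}
```

```bash
python3 -c "
import cv2
a=cv2.imread('pics/scene0.png')[150:370,90:550];cv2.imwrite('pics/s1.png',cv2.resize(a,(800,383),interpolation=cv2.INTER_CUBIC))
a=cv2.imread('pics/side0.png')[140:440,190:440];cv2.imwrite('pics/s2.png',cv2.resize(a,(500,600),interpolation=cv2.INTER_CUBIC))"
```

```text
(no output)
```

View pics/s1.png

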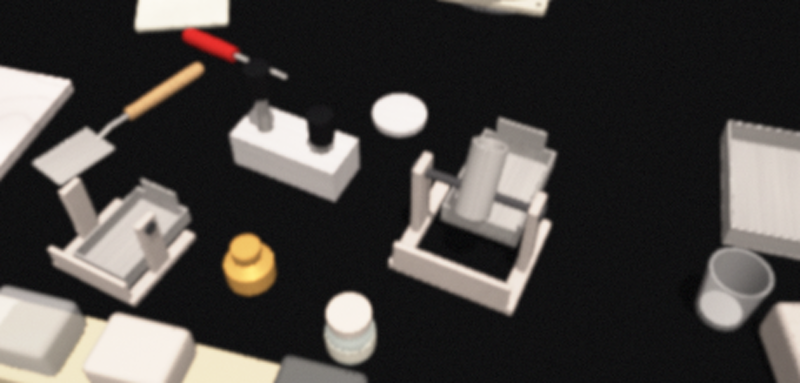

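View pics/s2.png

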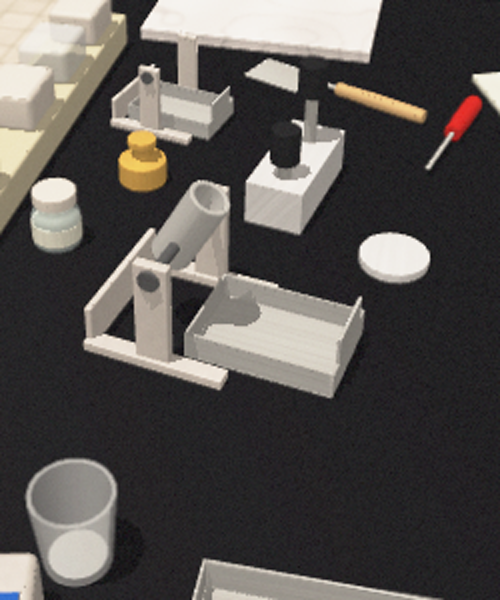

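The first view shows the larger stand (scene crop about 480,220), its tray pulled out to the robot's side, the long rod in the holder's far hole (260,95) and the short rod at (320,128). The side view agrees. The smaller stand, at the left of the scene view, is a look-alike.

```bash
python3 - <<'E'
from h import *
s=lambda x,y:(90+x/1.739,150+y/1.739); d=lambda x,y:(190+x/2,140+y/2)
p=lambda P,z,n:atz(P,z,n).round(3)
print('upr sc',p(s(425,157),.125,'scene'),p(s(539,198),.125,'scene'))
print('upr sd',p(d(153,265),.125,'side'),p(d(216,188),.125,'side'))
print('rear top sc',p(s(395,262),.05,'scene'),p(s(511,306),.05,'scene'))
print('plate sc',p(s(499,120),.062,'scene'),p(s(548,137),.062,'scene'))
print('plate sd',p(d(362,298),.062,'side'))
print('rod top sc',p(s(257,68),.171,'scene'),'sd',p(d(316,63),.165,'side'))
print('short top sc',p(s(321,113),.127,'scene'),'sd',p(d(286,128),.122,'side'))
print('hold top',[p(s(*q),.055,'scene') for q in[(230,133),(333,172),(359,146),(262,108)]])
print('hold sd',[p(d(*q),.055,'side') for q in[(247,185),(300,200),(344,130)]])
m,T,f=cam('wrist',get_obs());print(camera_model('wrist'))
E
```

```text
upr sc [0.592 0.007 0.125] [0.619 0.148 0.125]
upr sd [0.621 0.148 0.125] [0.592 0.008 0.125]
rear top sc [ 0.698 -0.001  0.05 ] [0.721 0.141 0.05 ]
plate sc [0.438 0.076 0.062] [0.453 0.145 0.062]
plate sd [0.429 0.075 0.062]
rod top sc [ 0.543 -0.222  0.171] sd [ 0.522 -0.219  0.165]
short top sc [ 0.555 -0.137  0.127] sd [ 0.542 -0.135  0.122]
hold top [array([ 0.555, -0.272,  0.055]), array([ 0.585, -0.115,  0.055]), array([ 0.531, -0.097,  0.055]), array([ 0.497, -0.249,  0.055])]
hold sd [array([ 0.581, -0.11 ,  0.055]), array([ 0.516, -0.093,  0.055]), array([ 0.486, -0.261,  0.055])]
{'fovy': 69.75251782179166, 'cx': 318.81948872712815, 'cy': 237.93127422786438, 'k1': 0.023310440356548716, 'T_tool_cam': array([[-7.58407267e-04, -9.49578980e-01, -3.13527008e-01,
         8.03807606e-02],
       [ 9.99999068e-01, -1.07612843e-03,  8.40317952e-04,
         5.03340552e-04],
       [-1.13534359e-03, -3.13526079e-01,  9.49578911e-01,
        -1.42967115e-01],
       [ 0.00000000e+00,  0.00000000e+00,  0.00000000e+00,
         1.00000000e+00]])}
```

```bash
cat >> h.py <<'E'
import sys
YAW=-0.19; C=np.array([0.606,0.078])
def st(x,y=0,z=0): # stand frame -> world
    c,s=np.cos(YAW),np.sin(YAW); return np.array([C[0]+c*x-s*y,C[1]+s*x+c*y,z])
def plan(P,yaw,w,step=40,dec=0):
    o=get_obs();p=np.array(o['eef_pos']);Rc=R.from_quat(o['tool_rot']);Rt=R.from_euler('z',yaw)*R.from_euler('x',np.pi)
    print('at',p.round(4),'F',np.round(o['ft_force'],1)); P=np.asarray(P,float)
    n=int(max(np.ceil(np.linalg.norm(P-p)*1000/step-.05),np.ceil(np.degrees((Rc.inv()*Rt).magnitude())/8-.05),1))
    dp=(P-p)/n; rv=(Rc.inv()*Rt).as_rotvec()/n; rows=[]
    for i in range(n):
        d=Rc.inv().apply(dp)*1000
        rows.append([round(float(v),dec) for v in d]+[round(float(v),1) for v in np.degrees(rv)]+[w]); Rc=Rc*R.from_rotvec(rv)
    for i in range(0,n,5): print(str(rows[i:i+5]).replace('.0,',','))
E
python3 -c "
from h import *
plan(st(-.11,0,.235),1.38,0)"
```

```text
at [ 0.2259 -0.4461  0.2313] F [ 0.2 -0.8 -0.2]
[[31, -23, -0, 0, 0, -3.3, 0], [32, -21, -0, 0, 0, -3.3, 0], [33, -19, -0, 0, 0, -3.3, 0], [34, -17, -0, 0, 0, -3.3, 0], [35, -15, -0, 0, 0, -3.3, 0]]
[[36, -13, -0, 0, 0, -3.3, 0], [36, -11, -0, 0, 0, -3.3, 0], [37, -9, -0, 0, 0, -3.3, 0], [37, -7, -0, 0, 0, -3.3, 0], [38, -5, -0, 0, 0, -3.3, 0]]
[[38, -3, -0, 0, 0, -3.3, 0], [38, -0, -0, 0, 0, -3.3, 0], [38, 2, -0, 0, 0, -3.3, 0], [38, 4, -0, 0, 0, -3.3, 0], [38, 6, -0, 0, 0, -3.3, 0]]
[[37, 8, -0, 0, 0, -3.3, 0]]
```

Emit:
jog_arm(deltas=[[[31,-23,0,0,0,-3.3,0],[32,-21,0,0,0,-3.3,0],[33,-19,0,0,0,-3.3,0],[34,-17,0,0,0,-3.3,0],[35,-15,0,0,0,-3.3,0]]])

```text
clock: 1.8
eef_pos: [0.3124, -0.2744, 0.2306]
tool_rot: [0.929, 0.37, 0.0, 0.001]
ft_force: [0.4, 0.2, -0.0]
grip_width: 0.0124
```

Emit:
jog_arm(deltas=[[[36,-13,0,0,0,-3.3,0],[36,-11,0,0,0,-3.3,0],[37,-9,0,0,0,-3.3,0],[37,-7,0,0,0,-3.3,0],[38,-5,0,0,0,-3.3,0]]])

```text
clock: 2.3
eef_pos: [0.3982, -0.0966, 0.2314]
tool_rot: [0.864, 0.504, 0.001, 0.003]
ft_force: [0.3, -0.9, -0.0]
grip_width: 0.0001
```

Emit:
jog_arm(deltas=[[[38,-3,0,0,0,-3.3,0],[38,0,0,0,0,-3.3,0],[38,2,0,0,0,-3.3,0],[38,4,0,0,0,-3.3,0],[0,0,0,0,0,0,0]]])

```text
clock: 2.8
eef_pos: [0.4674, 0.0511, 0.232]
tool_rot: [0.795, 0.607, 0.003, 0.004]
ft_force: [-0.5, -1.1, -0.0]
grip_width: -0.0004
```

```bash
python3 -c "
from h import *
plan(st(-.11,0,.235),1.38,0)
o,im=snap('wrist','w1.png')
for P in [st(-.018,-.072,.125),st(-.018,.072,.125),st(.018,.072,.125),st(-.029,0,.163),st(.071,0,.05),st(-.166,-.035,.062),st(-.166,.035,.062)]: print(proj(P,'wrist',o).round())
"
```

```text
at [0.4674 0.0511 0.232 ] F [-0.5 -1.1 -0. ]
[[27, 8, -1, 0.3, 0, -2.2, 0], [27, 9, -1, 0.3, 0, -2.2, 0]]
[465. 247.]
[479.  35.]
[537.  29.]
[479. 158.]
[535. 136.]
[277. 198.]
[268. 118.]
```

View pics/w1.png

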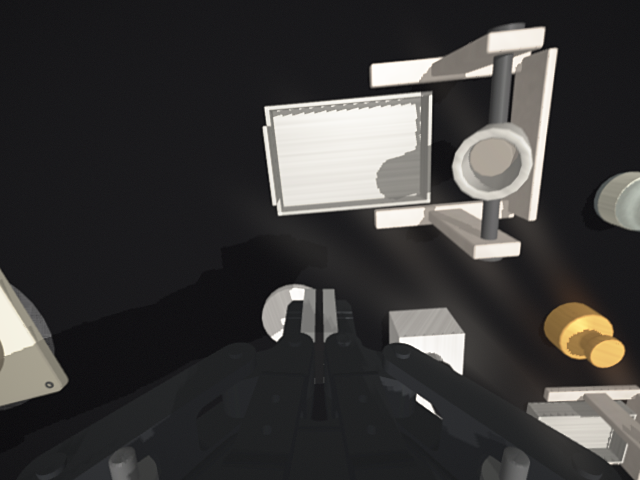

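The wrist view shows the stand right of centre: near upright top at (497,246), far upright top at (516,36), mouth (493,162), plate edge from (265,127) to (275,205).

```bash
python3 -c "
from h import *
o=get_obs()
# pose when pictured is unchanged
a=atz((497,247),.125,'wrist',o);b=atz((516,36),.125,'wrist',o);m=(a+b)/2;d=b-a
print(a,b,m,np.linalg.norm(d),-np.arctan2(d[0],d[1]))
print('plate',atz((265,127),.062,'wrist',o),atz((275,205),.062,'wrist',o))
print('mouth',atz((493,162),.163,'wrist',o),st(-.029,0,.163))
print('rear',atz((555,50),.05,'wrist',o),atz((535,219),.05,'wrist',o))
"
```

```text
[0.5971913  0.00213496 0.125     ] [0.62345675 0.14276014 0.125     ] [0.61032403 0.07244755 0.125     ] 0.14305703935256123 -0.1846487585867585
plate [0.44412409 0.13548076 0.062     ] [0.43137401 0.06786738 0.062     ]
mouth [0.5839232  0.07681304 0.163     ] [0.57752188 0.08347691 0.163     ]
rear [0.6947095  0.12807434 0.05      ] [ 0.66888233 -0.01611483  0.05      ]
```

```bash
sed -i 's/^YAW=.*/YAW=-0.187; C=np.array([0.609,0.0745])/' h.py; python3 -c "
from h import *
plan(st(-.09,0,.142),YAW+np.pi/2,0,step=35)"
```

```text
at [0.4664 0.0495 0.232 ] F [ 0.   0.2 -0.7]
[[14, 10, 23, 0.1, 0, -1.2, 0], [13, 10, 23, 0.1, 0, -1.2, 0], [13, 11, 23, 0.1, 0, -1.2, 0], [13, 11, 23, 0.1, 0, -1.2, 0]]
```

Emit:
jog_arm(deltas=[[[14,10,23,0.1,0,-1.2,0],[13,10,23,0.1,0,-1.2,0],[13,11,23,0.1,0,-1.2,0],[13,11,23,0.1,0,-1.2,0],[0,0,0,0,0,0,0]]])

```text
clock: 3.35
eef_pos: [0.5212, 0.087, 0.1391]
tool_rot: [0.771, 0.637, -0.0, 0.003]
ft_force: [-1.7, 0.1, -0.0]
grip_width: -0.0002
```

```bash
python3 -c "
from h import *
plan(st(-.09,0,.142),YAW+np.pi/2,0,step=35)"
```

```text
at [0.5212 0.087  0.1391] F [-1.7  0.1 -0. ]
[[4, -1, -3, 0.2, 0.3, -0.2, 0]]
```

Emit:
jog_arm(deltas=[[[4,8,-3,0.2,0.3,0,0],[0,8,0,0,0,0,0],[0,6,0,0,0,0,0],[0,6,-3,0,0,0,0],[0,6,-4,0,0,0,0]]])

```text
clock: 3.85
eef_pos: [0.5573, 0.0805, 0.1536]
tool_rot: [0.773, 0.635, 0.001, 0.001]
ft_force: [1.0, 0.4, 0.2]
grip_width: -0.0003
```

Emit:
jog_arm(deltas=[[[0,5,-4,0,0,0,0],[0,5,-4,0,0,0,0],[0,5,-3,0,0,0,0],[0,4,-2,0,0,0,0]]])

```text
clock: 4.25
eef_pos: [0.5787, 0.0762, 0.17]
tool_rot: [0.773, 0.634, 0.003, 0.002]
ft_force: [-0.3, 0.6, -0.6]
grip_width: 0.0004
```

```bash
python3 -c "
from h import *
p=get_obs()['eef_pos'][:2]-C; print('stand x',p@[np.cos(YAW),np.sin(YAW)],'y',p@[-np.sin(YAW),np.cos(YAW)])
plan(st(-.036,0,.16),YAW+np.pi/2,0,step=35)"
```

```text
stand x -0.030055451702295483 y -0.003958285910091839
at [0.5787 0.0762 0.17  ] F [-0.3  0.6 -0.6]
[[4, -6, 10, 0.4, -0.1, -0.5, 0]]
```

```bash
python3 -c "
from h import *
o,a=snap('wrist');b=camera('side')
im=np.hstack([a[100:400,120:520],cv2.resize(b[200:350,210:410],(400,300),interpolation=cv2.INTER_CUBIC)])
cv2.imwrite('pics/c1.png',im[:,:,::-1])"
```

```text
(no output)
```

View pics/c1.png

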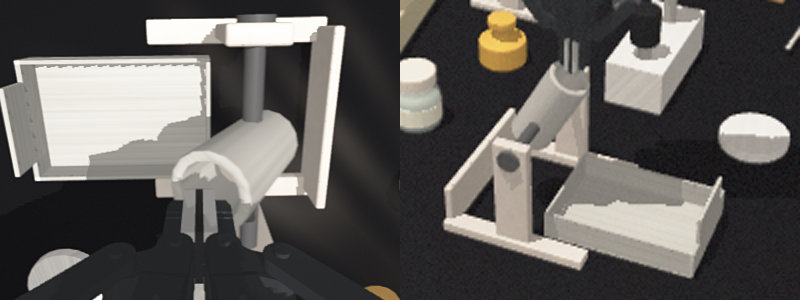

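The tube is still leaning and the fingertips sit over the mouth, at (200,190) in the wrist half. I rose too early and passed above the rim. I'll back off and push from lower down.

Emit:
jog_arm(deltas=[[[2,0,-12,0,0,0,0],[2,-25,-6,0,0,0,0],[0,-25,0,0,0,0,0],[0,0,20,0,0,0,0],[0,0,20,0,0,0,0]]])

```text
clock: 4.85
eef_pos: [0.5312, 0.0917, 0.1528]
tool_rot: [0.773, 0.635, 0.006, 0.004]
ft_force: [-0.3, 1.4, -0.2]
grip_width: -0.0001
```

```bash
cat >> h.py <<'E'
def sx():
    p=get_obs()['eef_pos'][:2]-C; print('stand x',round(p@[np.cos(YAW),np.sin(YAW)],4),'y',round(p@[-np.sin(YAW),np.cos(YAW)],4))
E
python3 -c "
from h import *
sx();plan(st(-.06,0,.135),YAW+np.pi/2,0,step=10)"
```

```text
stand x -0.0796 y 0.0024
at [0.5312 0.0917 0.1528] F [-0.3  1.4 -0.2]
[[-1, 6, 6, 0.3, -0.1, -0.2, 0], [-1, 6, 6, 0.3, -0.1, -0.2, 0], [-1, 7, 6, 0.3, -0.1, -0.2, 0]]
```

Emit:
jog_arm(deltas=[[[-1,0,9,0.3,-0.1,-0.2,0],[-1,6,9,0.3,-0.1,-0.2,0],[-1,8,0,0.3,-0.1,-0.2,0],[0,6,0,0,0,0,0],[0,5,0,0,0,0,0]]])

```text
clock: 5.35
eef_pos: [0.5524, 0.0848, 0.1342]
tool_rot: [0.769, 0.64, -0.005, -0.005]
ft_force: [-20.9, 3.9, 13.8]
grip_width: -0.0003
```

```bash
python3 -c "
from h import *
sx();print(get_obs()['ft_force'])"
```

```text
stand x -0.0575 y -0.0004
[-20.89188573   3.89501211  13.75680102]
```

Emit:
jog_arm(deltas=[[[0,0,-3,0,0,0,0],[0,4,-4,0,0,0,0],[0,4,-3,0,0,0,0]]])

```text
clock: 5.65
eef_pos: [0.5581, 0.0835, 0.1437]
tool_rot: [0.769, 0.64, -0.008, -0.009]
ft_force: [-5.0, 0.8, 0.4]
grip_width: -0.0002
```

```bash
python3 -c "
from h import *
sx();plan(st(-.05,0,.145),YAW+np.pi/2,0,step=35)"
```

```text
stand x -0.0516 y -0.0006
at [0.5581 0.0835 0.1437] F [-5.   0.8  0.4]
[[1, 2, -1, -1.3, 0.1, 0.2, 0]]
```

Emit:
jog_arm(deltas=[[[0,5,-3,-0.5,0,0,0],[0,5,-3,-0.4,0,0,0],[0,5,-2,-0.4,0,0,0],[0,5,-2,0,0,0,0]]])

```text
clock: 6.05
eef_pos: [0.5774, 0.0799, 0.1546]
tool_rot: [0.769, 0.64, -0.002, -0.002]
ft_force: [-14.1, 2.8, -7.1]
grip_width: 0.0
```

```bash
python3 -c "
from h import *
sx();plan(st(-.03,0,.155),YAW+np.pi/2,0,step=35)"
```

```text
stand x -0.0321 y -0.0005
at [0.5774 0.0799 0.1546] F [-14.1   2.8  -7.1]
[[1, 2, -0, -0.3, 0, 0.3, 0]]
```

Emit:
jog_arm(deltas=[[[0,2,0,0,0,0,0],[0,3,0,0,0,0,0],[0,0,0,0,0,0,0]]])

```text
clock: 6.35
eef_pos: [0.5767, 0.0801, 0.1546]
tool_rot: [0.768, 0.64, -0.006, -0.007]
ft_force: [-1.0, 0.4, -1.1]
grip_width: -0.0002
```

```bash
python3 -c "
from h import *
sx();o,a=snap('wrist');b=camera('side')
im=np.hstack([a[100:400,120:520],cv2.resize(b[200:350,210:410],(400,300),interpolation=cv2.INTER_CUBIC)])
cv2.imwrite('pics/c2.png',im[:,:,::-1])"
```

```text
stand x -0.0328 y -0.0005
```

View pics/c2.png

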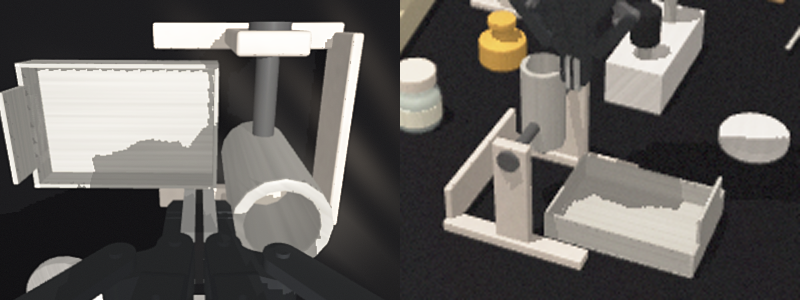

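The tube now looks upright in both halves, parallel to the uprights. I'll give it a firmer push to confirm the stop, then retreat.

Emit:
jog_arm(deltas=[[[0,6,0,-0.6,0,0,0],[0,6,0,0,0,0,0]]])

```text
clock: 6.65
eef_pos: [0.5772, 0.08, 0.1544]
tool_rot: [0.767, 0.641, -0.011, -0.013]
ft_force: [-22.3, 4.7, 12.9]
grip_width: -0.0
```

```bash
python3 -c "
from h import *
sx();o=get_obs();print(o['ft_force']);p=atz((403,322),.17,'wrist',o);print(p,st(0,0,.17))
plan(st(-.2,0,.165),YAW+np.pi/2,0)"
```

```text
stand x -0.0323 y -0.0006
[-22.26918291   4.70907992  12.86379138]
[0.61273733 0.07464869 0.17      ] [0.609  0.0745 0.17  ]
at [0.5772 0.08   0.1544] F [-22.3   4.7  12.9]
[[0, -34, -1, -0.4, -0, 0.1, 0], [0, -34, -1, -0.4, -0, 0.1, 0], [0, -34, -1, -0.4, -0, 0.1, 0], [0, -34, -2, -0.4, -0, 0.1, 0], [0, -34, -2, -0.4, -0, 0.1, 0]]
```

Emit:
jog_arm(deltas=[[[0,-36,-1,-0.4,0,0.1,0],[0,-36,-1,-0.4,0,0.1,0],[0,-36,-1,-0.4,0,0.1,0],[0,-36,-2,-0.4,0,0.1,0],[0,-36,-2,-0.4,0,0.1,0]]])

```text
clock: 7.15
eef_pos: [0.4088, 0.1128, 0.1647]
tool_rot: [0.772, 0.635, 0.008, 0.007]
ft_force: [-0.4, 0.6, 1.2]
grip_width: 0.0002
```

```bash
python3 -c "
from h import *
sx();plan(st(-.215,0,.045),YAW+np.pi/2,0)"
```

```text
stand x -0.2039 y 0.0004
at [0.4088 0.1128 0.1647] F [-0.4  0.6  1.2]
[[-0, -5, 40, 0.4, -0.1, -0.1, 0], [-0, -4, 40, 0.4, -0.1, -0.1, 0], [-0, -4, 40, 0.4, -0.1, -0.1, 0]]
```

Emit:
jog_arm(deltas=[[[0,-5,40,0.4,-0.1,-0.1,0],[0,-4,40,0.4,-0.1,-0.1,0],[0,-4,40,0.4,-0.1,-0.1,0],[0,12,0,0,0,0,0],[0,12,0,0,0,0,0]]])

```text
clock: 7.65
eef_pos: [0.4317, 0.1132, 0.0503]
tool_rot: [0.769, 0.639, 0.012, 0.008]
ft_force: [-1.0, 0.8, 3.6]
grip_width: -0.0002
```

Emit:
jog_arm(deltas=[[[0,14,0,0,0,0,0],[0,14,0,0,0,0,0],[0,14,0,0,0,0,0],[0,14,0,0,0,0,0],[0,10,0,0,0,0,0]]])

```text
clock: 8.15
eef_pos: [0.5131, 0.0999, 0.063]
tool_rot: [0.77, 0.637, 0.019, 0.012]
ft_force: [-0.5, -0.7, 0.0]
grip_width: -0.0
```

```bash
python3 -c "
from h import *
sx();plan(st(-.11,0,.045),YAW+np.pi/2,0)"
```

```text
stand x -0.0989 y 0.0071
at [0.5131 0.0999 0.063 ] F [-0.5 -0.7  0. ]
[[-7, -12, 17, 2.5, -0.8, -0.1, 0]]
```

```bash
python3 -c "
from h import *
o,a=snap('wrist');b=camera('side')
im=np.hstack([a[100:400,120:520],cv2.resize(b[200:350,210:410],(400,300),interpolation=cv2.INTER_CUBIC)])
cv2.imwrite('pics/c3.png',im[:,:,::-1])"
```

```text
(no output)
```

View pics/c3.png

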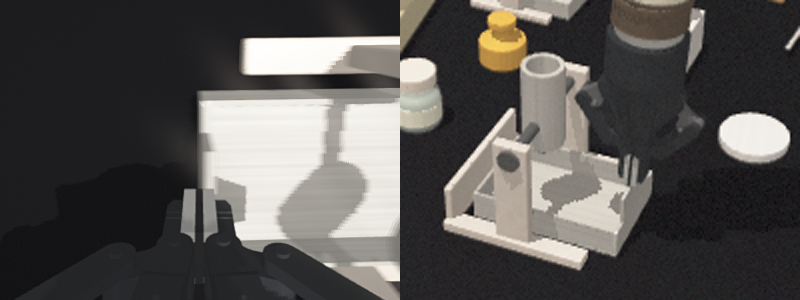

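The tray is most of the way in and the tube still stands, but the tips drifted up to the plate's top edge (side half at 632,165). I'll back off, go lower and push again.

Emit:
jog_arm(deltas=[[[-3,0,-10,1.2,-0.4,0,0],[-2,-25,0,1.3,-0.4,0,0],[-2,-27,0,0,0,0,0],[0,0,18,0,0,0,0],[0,0,18,0,0,0,0]]])

```text
clock: 8.75
eef_pos: [0.4742, 0.1033, 0.0475]
tool_rot: [0.772, 0.636, 0.011, 0.007]
ft_force: [0.6, 0.1, 0.8]
grip_width: 0.0002
```

```bash
python3 -c "
from h import *
sx();plan(st(-.14,0,.035),YAW+np.pi/2,0)"
```

```text
stand x -0.1379 y 0.0033
at [0.4742 0.1033 0.0475] F [0.6 0.1 0.8]
[[-3, -2, 12, 1.4, -0.5, -0.3, 0]]
```

Emit:
jog_arm(deltas=[[[-3,-2,14,1.4,-0.5,-0.3,0],[0,8,2,0,0,0,0],[0,8,2,0,0,0,0],[0,8,2,0,0,0,0]]])

```text
clock: 9.15
eef_pos: [0.4999, 0.0958, 0.029]
tool_rot: [0.77, 0.638, 0.001, 0.001]
ft_force: [-0.7, -0.7, 0.5]
grip_width: -0.0001
```

```bash
python3 -c "
from h import *
sx();plan(st(-.11,0,.035),YAW+np.pi/2,0)"
```

```text
stand x -0.1112 y 0.0007
at [0.4999 0.0958 0.029 ] F [-0.7 -0.7  0.5]
[[-1, 1, -6, 0.2, -0, -0, 0]]
```

Emit:
jog_arm(deltas=[[[0,6,0,0,0,0,0],[0,6,0,0,0,0,0],[0,6,0,0,0,0,0]]])

```text
clock: 9.45
eef_pos: [0.4987, 0.0959, 0.0281]
tool_rot: [0.769, 0.639, -0.012, -0.016]
ft_force: [-16.4, 3.8, 14.8]
grip_width: 0.0001
```

```bash
python3 -c "
from h import *
sx();print(get_obs()['ft_force'])"
```

```text
stand x -0.1124 y 0.0005
[-16.40583431   3.80397912  14.76256792]
```

Hard stop at 16 N, 112 mm in front of the axis, against 110 expected from the finger thickness, so the tray is home. Next is the rod.

Emit:
jog_arm(deltas=[[[0,-15,0,0,0,0,0],[0,-10,-40,-1,0,0,0],[0,0,-45,-1,0,0,40],[0,0,-45,0,0,0,85],[0,0,-45,0,0,0,85]]])

```text
clock: 9.95
eef_pos: [0.4744, 0.0982, 0.2045]
tool_rot: [0.769, 0.639, -0.007, -0.006]
ft_force: [1.9, -0.2, -0.4]
grip_width: 0.0434
```

```bash
python3 -c "
from h import *
plan([.533,-.19,.245],YAW+np.pi/2,85)"
```

```text
at [0.4744 0.0982 0.2045] F [ 1.9 -0.2 -0.4]
[[-34, 14, -5, -0.1, 0, 0, 85], [-34, 14, -5, -0.1, 0, 0, 85], [-34, 14, -5, -0.1, 0, 0, 85], [-34, 14, -5, -0.1, 0, 0, 85], [-34, 14, -5, -0.1, 0, 0, 85]]
[[-34, 14, -5, -0.1, 0, 0, 85], [-34, 14, -5, -0.1, 0, 0, 85], [-34, 14, -5, -0.1, 0, 0, 85]]
```

Emit:
jog_arm(deltas=[[[-34,14,-8,-0.1,0,0,85],[-34,14,-8,-0.1,0,0,85],[-34,14,-5,-0.1,0,0,85],[-34,14,-5,-0.1,0,0,85],[-34,14,-5,-0.1,0,0,85]]])

```text
clock: 10.45
eef_pos: [0.5236, -0.0839, 0.2502]
tool_rot: [0.766, 0.643, 0.007, 0.005]
ft_force: [1.0, -0.5, -0.8]
grip_width: 0.085
```

Emit:
jog_arm(deltas=[[[-34,14,-5,-0.1,0,0,85],[-34,14,-5,-0.1,0,0,85],[-34,14,-5,-0.1,0,0,85],[0,0,0,0,0,0,85],[0,0,0,0,0,0,85]]])

```text
clock: 10.95
eef_pos: [0.5512, -0.2045, 0.27]
tool_rot: [0.769, 0.64, 0.011, 0.011]
ft_force: [-0.8, 0.4, -1.0]
grip_width: 0.0852
```

```bash
python3 -c "
from h import *
o,a=snap('wrist','w2.png');print(o['eef_pos'],o['tool_rot'])
for P in [[.533,-.222,.161],[.549,-.136,.117],st(0,0,.17)]: print(proj(P,'wrist',o).round())
for t in ['rod','short_rod','holder']:
  for r in masks_of(t,'wrist')[:3]:
    ys,xs=np.where(r['pixels']);print(t,r['conf'],r['at'],xs.min(),xs.max(),ys.min(),ys.max())
"
```

```text
[ 0.55123938 -0.20445614  0.27001377] [0.76862235 0.63950522 0.01111572 0.01136662]
[295. 259.]
[295. 141.]
[ 324. -354.]
rod 0.75 [295.0, 263.1] 269 313 226 294
short_rod 0.68 [289.6, 156.4] 271 312 133 176
holder 0.83 [300.1, 188.5] 258 330 113 264
```

View pics/w2.png

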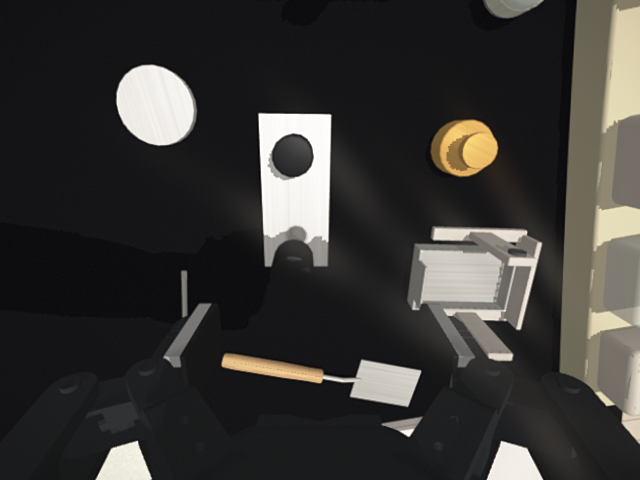

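The view shows the holder (259–330, 114–267), short handle at (292,155) and long handle at about (293,255); the small stand on the right is the look-alike.

```bash
python3 - <<'E'
from h import *
o=get_obs();im=cv2.imread('pics/w2.png');f=lambda P,z:atz(P,z,'wrist',o).round(4)
for P in [(259,114),(330,114),(265,267),(328,267)]: print(f(P,.055))
print('short',f((292,155),.117))
c=im[215:300,255:330];cv2.imwrite('pics/w2c.png',cv2.resize(np.clip(c.astype(float)*5,0,255).astype(np.uint8),None,fx=7,fy=7,interpolation=cv2.INTER_CUBIC))
E
```

```text
[ 0.5166 -0.1053  0.055 ]
[ 0.5846 -0.1175  0.055 ]
[ 0.4856 -0.2631  0.055 ]
[ 0.5549 -0.2767  0.055 ]
short [ 0.5437 -0.1444  0.117 ]
```

View pics/w2c.png

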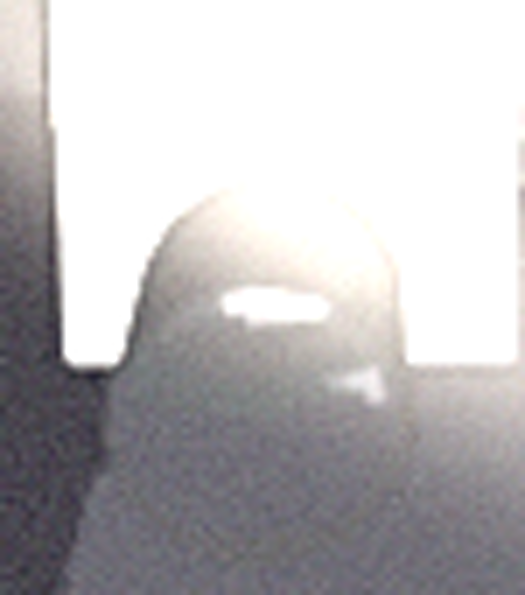

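```bash
python3 - <<'E'
from h import *
o=get_obs();f=lambda P,z:atz(P,z,'wrist',o).round(4)
e=np.array([.19,.982])
print('far bottom edge -18mm',f((293.5,241.5),.116)[:2]-.018*e)
print('top highlight',f((294,258),.161))
print('scene', [ (r['at']) for r in masks_of('rod','scene')[:1]])
for n in ['scene','side']:
  camera(n)
  for t,h in [('rod',.0855),('short_rod',.09)]:
    for r in masks_of(t,n)[:1]:
      ys,xs=np.where(r['pixels']); top=ys.min(); c=np.mean(xs[ys<top+12]); print(n,t,c,top, 'back/front top edge',atz((c,top),.161 if t=='rod' else .117,n).round(4))
  for P in ([.5267,-.2348],[.533,-.222]):print([proj(P+[z],n).round(1) for z in (.161,.116,.06)])
  print('holder corners',[proj([a,b,.055],n).round(1) for a,b in ((.5166,-.1053),(.5846,-.1175),(.4856,-.2631),(.5549,-.2767))])
E
```

```text
far bottom edge -18mm [ 0.52598  -0.237476]
top highlight [ 0.5318 -0.2186  0.161 ]
scene [[240.4, 200.0]]
scene rod 236.91071428571428 183 back/front top edge [ 0.5131 -0.2378  0.161 ]
scene short_rod 273.8089171974522 212 back/front top edge [ 0.5363 -0.1462  0.117 ]
[array([235.8, 187. ]), array([238.3, 202.3]), array([241.2, 220. ])]
[array([240.2, 189.9]), array([242.6, 205.1]), array([245.3, 222.8])]
holder corners [array([294.7, 229.1]), array([280.7, 248.6]), array([236.9, 208.1]), array([220.3, 226.2])]
side rod 346.9337016574586 168 back/front top edge [ 0.5277 -0.245   0.161 ]
side short_rod 332.62874251497004 200 back/front top edge [ 0.5469 -0.1613  0.117 ]
[array([346.8, 169.9]), array([345.7, 186.6]), array([344.4, 206.6])]
[array([343.4, 172. ]), array([342.4, 188.8]), array([341.1, 208.9])]
holder corners [array([340.6, 237. ]), array([312.4, 230.5]), array([362. , 204.7]), array([335.7, 198.9])]
```

```bash
python3 -c "
from h import *
plan([.527,-.233,.2],YAW+np.pi/2,85)"
```

```text
at [ 0.5509 -0.2028  0.2699] F [-0.4 -0.5 -1. ]
[[-17, -10, 35, 0.9, -0.1, 0.2, 85], [-17, -10, 35, 0.9, -0.1, 0.2, 85]]
```

Emit:
jog_arm(deltas=[[[-17,-10,35,0.9,-0.1,0.2,85],[-17,-10,30,0.9,-0.1,0.2,85],[0,0,0,0,0,0,85]]])

```text
clock: 11.8
eef_pos: [0.5277, -0.2326, 0.2046]
tool_rot: [0.769, 0.639, 0.001, 0.002]
ft_force: [-0.6, 0.3, -0.3]
grip_width: 0.0855
```

```bash
python3 -c "
from h import *
plan([.527,-.233,.125],YAW+np.pi/2,85,step=28)"
```

```text
at [ 0.5277 -0.2326  0.2046] F [-0.6  0.3 -0.3]
[[-0, -0, 27, 0.1, 0, 0.1, 85], [-0, -0, 27, 0.1, 0, 0.1, 85], [-0, -0, 27, 0.1, 0, 0.1, 85]]
```

Emit:
jog_arm(deltas=[[[0,0,27,0.1,0,0.1,85],[0,0,27,0.1,0,0.1,85],[0,0,25,0.1,0,0.1,85],[0,0,0,0,0,0,85]]])

```text
clock: 12.2
eef_pos: [0.5319, -0.2323, 0.1286]
tool_rot: [0.771, 0.637, 0.002, 0.003]
ft_force: [-0.4, 0.1, 0.4]
grip_width: 0.0853
```

```bash
python3 -c "
from h import *
plan([.527,-.233,.125],YAW+np.pi/2,85,step=28,dec=1)"
```

```text
at [ 0.5319 -0.2323  0.1286] F [-0.4  0.1  0.4]
[[-1.6, -4.7, 3.6, 0.4, 0.1, -0.2, 85]]
```

Emit:
jog_arm(deltas=[[[-1.6,-4.5,3.5,0.4,0.1,-0.2,85],[0,0,0,0,0,0,20],[0,0,0,0,0,0,20],[0,0,0,0,0,0,20],[0,0,0,0,0,0,20]]])

```text
clock: 12.7
eef_pos: [0.5312, -0.2337, 0.1324]
tool_rot: [0.769, 0.639, 0.003, 0.005]
ft_force: [0.7, 0.0, -2.7]
grip_width: 0.0346
```

Emit:
jog_arm(deltas=[[[0,0,0,0,0,0,20],[0,0,0,0,0,0,20]]])

```text
clock: 12.9
eef_pos: [0.5312, -0.2337, 0.1327]
tool_rot: [0.769, 0.639, 0.003, 0.005]
ft_force: [0.3, 0.1, -2.4]
grip_width: 0.0344
```

```bash
python3 -c "
from h import *
plan([.527,-.233,.125],YAW+np.pi/2,20,step=28,dec=1);print(get_obs()['grip_width'])"
```

```text
at [ 0.5312 -0.2337  0.1327] F [ 0.3  0.1 -2.4]
[[-0.1, -4.3, 7.6, 0.6, 0.1, 0.1, 20]]
0.0343583583251925
```

Emit:
jog_arm(deltas=[[[0,0,-25,0,0,0,20],[0,0,-30,0,0,0,20],[0,0,-40,0,0,0,20],[0,0,-45,0,0,0,20],[0,0,-45,0,0,0,20]]])

```text
clock: 13.4
eef_pos: [0.5247, -0.231, 0.3118]
tool_rot: [0.769, 0.639, -0.002, -0.006]
ft_force: [1.3, -0.2, -2.3]
grip_width: 0.0343
```

```bash
python3 -c "
from h import *
plan(st(.002,0,.325),YAW+np.pi/2,20,step=40);print(get_obs()['grip_width'])"
```

```text
at [ 0.5247 -0.231   0.3118] F [ 1.3 -0.2 -2.3]
[[39, 4, -2, -0.1, -0, 0, 20], [39, 4, -2, -0.1, -0, 0, 20], [39, 4, -2, -0.1, -0, 0, 20], [39, 4, -2, -0.1, -0, 0, 20], [39, 4, -2, -0.1, -0, 0, 20]]
[[39, 4, -2, -0.1, -0, 0, 20], [39, 4, -2, -0.1, -0, 0, 20], [39, 4, -2, -0.1, -0, 0, 20]]
0.03434048819497307
```

Emit:
jog_arm(deltas=[[[20,2,-5,0,0,0,20],[39,4,-3,-0.1,0,0,20],[39,4,-3,-0.1,0,0,20],[39,4,-2,-0.1,0,0,20],[39,4,-2,-0.1,0,0,20]]])

```text
clock: 13.9
eef_pos: [0.5785, -0.0635, 0.3355]
tool_rot: [0.773, 0.634, 0.003, 0.003]
ft_force: [1.0, -0.1, -2.0]
grip_width: 0.0347
```

Emit:
jog_arm(deltas=[[[39,4,0,-0.1,0,0,20],[39,4,0,-0.1,0,0,20],[25,3,0,-0.1,0,0,20],[10,0,0,0,0,0,20],[0,0,0,0,0,0,20]]])

```text
clock: 14.4
eef_pos: [0.6124, 0.0548, 0.3329]
tool_rot: [0.771, 0.637, 0.003, 0.004]
ft_force: [0.1, 0.5, -2.2]
grip_width: 0.0345
```

```bash
python3 - <<'E'
from h import *
sx();plan(st(.002,0,.325),YAW+np.pi/2,20,step=40)
o,a=snap('wrist');b=camera('side');c=camera('scene')
r=lambda i:cv2.resize(i,(266,400),interpolation=cv2.INTER_CUBIC)
im=np.hstack([a[40:440,200:468],r(b[180:330,230:330]),r(c[140:290,310:410])])
cv2.imwrite('pics/c4.png',im[:,:,::-1])
E
```

```text
stand x 0.007 y -0.0187
at [0.6124 0.0548 0.3329] F [ 0.1  0.5 -2.2]
[[19, -5, 8, 0.6, 0, -0.2, 20]]
```

View pics/c4.png

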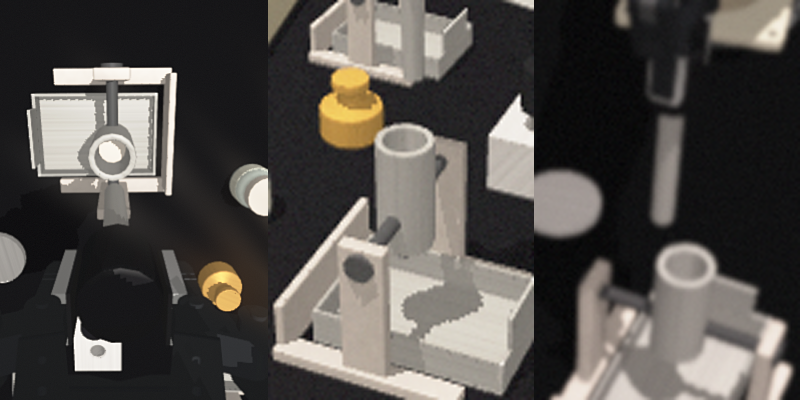

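The tube stands upright and the tray is under it. The rod hangs above and in front of the mouth: scene tip at (662,222) and mouth at (686,262), side tip at about (411,82) and mouth at (405,143).

```bash
python3 - <<'E'
from h import *
o=get_obs()
sc=lambda x,y:(310+(x-534)/2.66,140+y/2.667); sd=lambda x,y:(230+(x-268)/2.66,180+y/2.667)
M=[(ray(sc(686,263),'scene')),ray(sd(405,142),'side'),ray((312,195),'wrist',o)]
print('mouth z.17',[ (c+d*(.17-c[2])/d[2]).round(4) for c,d in M])
def tri(L):
    A=0;b=0
    for c,d in L:
        d=d/np.linalg.norm(d);Pm=np.eye(3)-np.outer(d,d);A=A+Pm;b=b+Pm@c
    return np.linalg.solve(A,b).round(4)
print('mouth tri',tri(M)); print('tip (lower rim centre)',tri([ray(sc(662,220),'scene'),ray(sd(411,80),'side')]))
Rz=R.from_quat(o['tool_rot']).apply([0,0,1]);print('axis pt 0.115 below',o['eef_pos']+Rz*.117,Rz)
E
```

```text
mouth z.17 [array([0.6118, 0.0758, 0.17  ]), array([0.6089, 0.0795, 0.17  ]), array([0.6119, 0.0719, 0.17  ])]
mouth tri [0.6106 0.0738 0.1675]
tip (lower rim centre) [0.6102 0.0546 0.2069]
axis pt 0.115 below [0.61338759 0.05201456 0.21649782] [ 0.01075872 -0.0025448  -0.99993889]
```

Emit:
jog_arm(deltas=[[[20,-3,5,0.6,0,-0.2,20],[0,0,0,0,0,0,20]]])

```text
clock: 14.75
eef_pos: [0.6128, 0.0701, 0.3288]
tool_rot: [0.773, 0.635, -0.0, 0.0]
ft_force: [0.3, 0.3, -3.0]
grip_width: 0.0345
```

```bash
python3 - <<'E'
from h import *
plan([.6125,.075,.29],YAW+np.pi/2,20,step=20,dec=1)
E
```

```text
at [0.6128 0.0701 0.3288] F [ 0.3  0.3 -3. ]
[[2.4, -0.7, 19.4, 0, 0, -0.2, 20], [2.4, -0.6, 19.4, 0, 0, -0.2, 20]]
```

Emit:
jog_arm(deltas=[[[5,-1,8,0,0,-0.2,20],[0,0,15,0,0,-0.2,20],[0,0,15,0,0,0,20],[0,0,15,0,0,0,20]]])

```text
clock: 15.15
eef_pos: [0.6139, 0.0737, 0.2758]
tool_rot: [0.771, 0.636, 0.002, 0.002]
ft_force: [0.2, -0.2, -1.8]
grip_width: 0.0343
```

```bash
python3 - <<'E'
from h import *
plan([.6125,.075,.24],YAW+np.pi/2,20,step=15,dec=1);sx()
E
```

```text
at [0.6139 0.0737 0.2758] F [ 0.2 -0.2 -1.8]
[[0.3, -0.6, 11.9, 0.1, -0, -0.1, 20], [0.3, -0.6, 11.9, 0.1, -0, -0.1, 20], [0.3, -0.6, 11.9, 0.1, -0, -0.1, 20]]
stand x 0.005 y 0.0002
```

Emit:
jog_arm(deltas=[[[0,-1,10,0.1,0,-0.1,20],[0,-0.5,10,0,0,0,20],[0,0,8,0,0,0,20],[0,0,8,0,0,0,20]]])

```text
clock: 15.55
eef_pos: [0.613, 0.0732, 0.2395]
tool_rot: [0.771, 0.636, 0.004, 0.002]
ft_force: [0.2, 0.4, 0.4]
grip_width: 0.0341
```

Emit:
jog_arm(deltas=[[[0,0,8,0,0,0,20],[0,0,8,0,0,0,20],[0,0,8,0,0,0,20]]])

```text
clock: 15.85
eef_pos: [0.6132, 0.0732, 0.2157]
tool_rot: [0.771, 0.636, 0.005, 0.003]
ft_force: [-0.2, -0.0, 1.2]
grip_width: 0.0348
```

```bash
python3 - <<'E'
from h import *
plan([.6125,.075,.19],YAW+np.pi/2,20,step=15,dec=1);sx()
E
```

```text
at [0.6132 0.0732 0.2157] F [-0.2 -0.   1.2]
[[0.8, -0.6, 12.8, 0.3, -0.1, -0.1, 20], [0.8, -0.6, 12.8, 0.3, -0.1, -0.1, 20]]
stand x 0.0043 y -0.0005
```

Emit:
jog_arm(deltas=[[[0.5,-0.5,8,0.3,0,0,20],[0,0,7,0,0,0,20],[0,0,6,0,0,0,20]]])

```text
clock: 16.15
eef_pos: [0.6133, 0.0736, 0.1921]
tool_rot: [0.772, 0.636, 0.003, 0.001]
ft_force: [1.0, 0.4, -2.6]
grip_width: 0.0345
```

Emit:
jog_arm(deltas=[[[0,0,5,0,0,0,20],[0,0,5,0,0,0,20]]])

```text
clock: 16.35
eef_pos: [0.6133, 0.0739, 0.1858]
tool_rot: [0.772, 0.636, 0.004, 0.002]
ft_force: [-15.5, -0.7, 43.9]
grip_width: 0.0344
```

The handle is down on the mouth. I'll lift a little and check the plug.

Emit:
jog_arm(deltas=[[[0,0,-6,0,0,0,20],[0,0,-15,0,0,0,20],[0,0,-15,0,0,0,20]]])

```text
clock: 16.65
eef_pos: [0.6115, 0.0739, 0.2214]
tool_rot: [0.771, 0.636, 0.003, 0.001]
ft_force: [0.7, -1.5, -2.0]
grip_width: 0.0346
```

```bash
python3 - <<'E'
from h import *
sx()
b=camera('side');
for t in ['plug','tray']:
  for r in masks_of(t,'side')[:2]: print(t,r['conf'],r['at'],atz(r['at'],.02,'side').round(3))
c=camera('scene');
for r in masks_of('plug','scene')[:2]: print('plug',r['conf'],r['at'],atz(r['at'],.02,'scene').round(3))
im=np.hstack([cv2.resize(b[180:330,230:330],(400,600),interpolation=3),cv2.resize(c[190:340,310:410],(400,600),interpolation=3)])
cv2.imwrite('pics/c5.png',im[:,:,::-1])
E
```

```text
stand x 0.0026 y -0.0001
plug 0.68 [292.0, 286.6] [0.595 0.051 0.02 ]
tray 0.95 [303.2, 303.3] [0.561 0.098 0.02 ]
tray 0.74 [281.3, 188.5] [ 0.719 -0.361  0.02 ]
plug 0.58 [351.5, 278.2] [0.597 0.051 0.02 ]
```

View pics/c5.png

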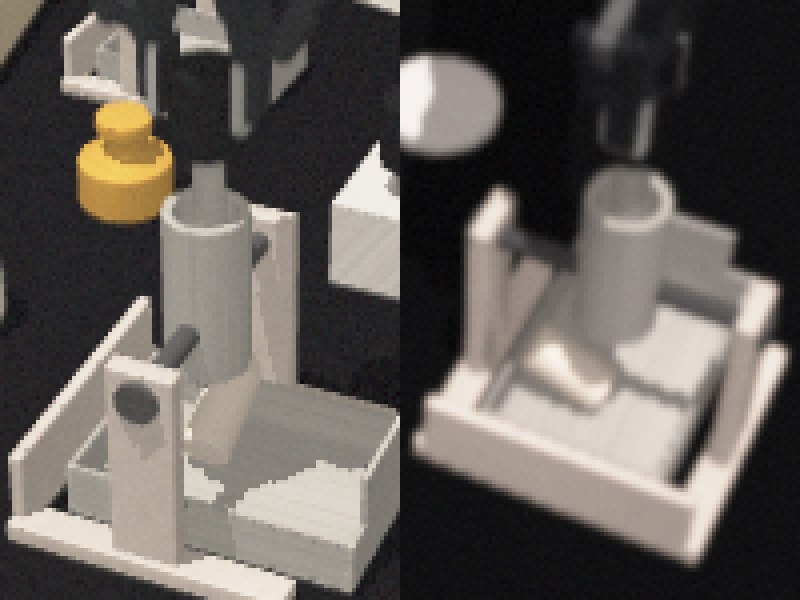

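The plug lies in the tray: side (220,420), scene (575,370), and both networks give (0.596, 0.051). The tray is home and the tube upright. Next I lift the rod out and return it.

Emit:
jog_arm(deltas=[[[0,0,-25,0,0,0,20],[0,0,-30,0,0,0,20],[0,0,-35,0,0,0,20],[0,0,-25,0,0,0,20],[0,0,0,0,0,0,20]]])

```text
clock: 17.4
eef_pos: [0.6097, 0.0732, 0.3287]
tool_rot: [0.772, 0.636, -0.004, -0.003]
ft_force: [0.1, -0.1, -2.6]
grip_width: 0.0343
```

```bash
python3 - <<'E'
from h import *
plan([.53,-.2337,.29],YAW+np.pi/2,20,step=36)
E
```

```text
at [0.6097 0.0732 0.3287] F [ 0.1 -0.1 -2.6]
[[-35, -2, 4, -0.1, 0, -0, 20], [-35, -2, 4, -0.1, 0, -0, 20], [-35, -2, 4, -0.1, 0, -0, 20], [-35, -2, 4, -0.1, 0, -0, 20], [-35, -2, 4, -0.1, 0, -0, 20]]
[[-35, -2, 4, -0.1, 0, -0, 20], [-35, -2, 4, -0.1, 0, -0, 20], [-35, -2, 4, -0.1, 0, -0, 20], [-35, -2, 4, -0.1, 0, -0, 20]]
```

Emit:
jog_arm(deltas=[[[-30,-2,0,-0.1,0,0,20],[-35,-2,0,-0.1,0,0,20],[-35,-2,4,-0.1,0,0,20],[-35,-2,5,-0.1,0,0,20],[-35,-2,5,-0.1,0,0,20]]])

```text
clock: 17.9
eef_pos: [0.5661, -0.0911, 0.3017]
tool_rot: [0.768, 0.64, -0.005, -0.005]
ft_force: [-0.3, -1.0, -1.8]
grip_width: 0.0349
```

Emit:
jog_arm(deltas=[[[-35,-2,5,-0.1,0,0,20],[-35,-2,5,-0.1,0,0,20],[-35,-2,5,-0.1,0,0,20],[-25,-2,5,-0.1,0,0,20],[0,0,0,0,0,0,20]]])

```text
clock: 18.4
eef_pos: [0.5259, -0.2249, 0.2655]
tool_rot: [0.77, 0.638, -0.009, -0.011]
ft_force: [0.2, 1.2, -2.0]
grip_width: 0.0345
```

```bash
python3 - <<'E'
from h import *
plan([.53,-.2337,.21],YAW+np.pi/2,20,step=30,dec=1)
E
```

```text
at [ 0.5259 -0.2249  0.2655] F [ 0.2  1.2 -2. ]
[[-4, 3.6, 27.7, -0.8, -0, 0, 20], [-4, 3.2, 27.7, -0.8, -0, 0, 20]]
```

Emit:
jog_arm(deltas=[[[-4.5,4,28,-0.8,0,0,20],[-4.5,4,28,-0.8,0,0,20],[0,0,0,0,0,0,20]]])

```text
clock: 18.7
eef_pos: [0.5284, -0.234, 0.202]
tool_rot: [0.771, 0.637, -0.001, -0.004]
ft_force: [-0.1, 0.1, -2.6]
grip_width: 0.0347
```

```bash
python3 - <<'E'
from h import *
plan([.53,-.2337,.195],YAW+np.pi/2,20,step=40,dec=1)
o=get_obs()
for n in ['scene','side']:
  camera(n);r=masks_of('rod',n)
  if r: 
    ys,xs=np.where(r[0]['pixels']);b=ys.max();print(n,r[0]['conf'],'bottom',np.mean(xs[ys>b-6]),b,'top',np.mean(xs[ys<ys.min()+8]),ys.min())
  for P in ([.5275,-.2337],o['eef_pos'][:2]): print([proj([*P,z],n).round(1) for z in (o['eef_pos'][2]-.122,.055)])
E
```

```text
at [ 0.5284 -0.234   0.202 ] F [-0.1  0.1 -2.6]
[[0.5, 1.5, 7, -0.4, -0.2, -0.1, 20]]
scene 0.77 bottom 241.3 215 top 235.5438596491228 159
[array([240.5, 214.2]), array([241.8, 221.8])]
[array([240.3, 214.4]), array([241.5, 222.1])]
side 0.85 bottom 345.1578947368421 199 top 346.64835164835165 139
[array([344.5, 199.8]), array([343.9, 208.5])]
[array([344.1, 199.7]), array([343.6, 208.4])]
```

Emit:
jog_arm(deltas=[[[0.5,1.5,10,-0.4,-0.2,0,20],[0,0,10,0,0,0,20],[0,0,6,0,0,0,20],[0,0,6,0,0,0,20]]])

```text
clock: 19.3
eef_pos: [0.5387, -0.2348, 0.1823]
tool_rot: [0.769, 0.639, 0.005, 0.011]
ft_force: [0.6, -0.3, -2.3]
grip_width: 0.0344
```

```bash
python3 - <<'E'
from h import *
plan([.53,-.2337,.16],YAW+np.pi/2,20,step=10,dec=1)
E
```

```text
at [ 0.5387 -0.2348  0.1823] F [ 0.6 -0.3 -2.3]
[[-0.1, -3.1, 7.4, 0.4, 0.1, 0, 20], [-0.1, -3, 7.4, 0.4, 0.1, 0, 20], [-0.2, -3, 7.4, 0.4, 0.1, 0, 20]]
```

Emit:
jog_arm(deltas=[[[0,-9,-1,0.6,0.1,0,20],[0,0,0,0.4,0,0,20]]])

```text
clock: 19.5
eef_pos: [0.5287, -0.2326, 0.1826]
tool_rot: [0.769, 0.639, -0.0, 0.002]
ft_force: [-0.3, -0.2, -2.9]
grip_width: 0.0345
```

```bash
python3 - <<'E'
from h import *
plan([.53,-.2337,.17],YAW+np.pi/2,20,step=10,dec=1)
E
```

```text
at [ 0.5287 -0.2326  0.1826] F [-0.3 -0.2 -2.9]
[[-0.4, 0.7, 6.3, 0.1, 0.1, 0.1, 20], [-0.4, 0.7, 6.3, 0.1, 0.1, 0.1, 20]]
```

Emit:
jog_arm(deltas=[[[-1,0.5,6,0,0,0,20],[0,0,6,0,0,0,20]]])

```text
clock: 19.7
eef_pos: [0.5299, -0.2344, 0.1715]
tool_rot: [0.769, 0.639, 0.0, 0.003]
ft_force: [0.4, 0.4, -2.1]
grip_width: 0.0344
```

```bash
python3 - <<'E'
from h import *
plan([.53,-.2337,.15],YAW+np.pi/2,20,step=10,dec=1)
E
```

```text
at [ 0.5299 -0.2344  0.1715] F [ 0.4  0.4 -2.1]
[[0.3, -0.1, 7.2, 0.1, 0.1, 0, 20], [0.2, -0, 7.2, 0.1, 0.1, 0, 20], [0.2, -0, 7.2, 0.1, 0.1, 0, 20]]
```

Tip is about 5 mm inside the hole with no contact force; I'll go on down.

Emit:
jog_arm(deltas=[[[0.5,0,6,0.1,0,0,20],[0,0,6,0,0,0,20],[0,0,6,0,0,0,20]]])

```text
clock: 20.0
eef_pos: [0.5301, -0.2341, 0.1516]
tool_rot: [0.769, 0.639, -0.0, 0.003]
ft_force: [0.1, 0.6, -2.7]
grip_width: 0.0346
```

```bash
python3 - <<'E'
from h import *
plan([.53,-.2337,.133],YAW+np.pi/2,20,step=10,dec=1)
E
```

```text
at [ 0.5301 -0.2341  0.1516] F [ 0.1  0.6 -2.7]
[[0.2, -0.1, 9.3, 0.1, 0.1, 0.1, 20], [0.2, -0.1, 9.3, 0.1, 0.1, 0.1, 20]]
```

Emit:
jog_arm(deltas=[[[0,0,6,0,0,0,20],[0,0,6,0,0,0,20],[0,0,4,0,0,0,20],[0,0,3,0,0,0,20]]])

```text
clock: 20.4
eef_pos: [0.5301, -0.2344, 0.1319]
tool_rot: [0.769, 0.639, -0.0, 0.003]
ft_force: [-5.5, 1.3, 23.1]
grip_width: 0.0343
```

Floor reached (23 N at 0.132). I'll release, then rise.

Emit:
jog_arm(deltas=[[[0,0,-1,0,0,0,45],[0,0,0,0,0,0,70],[0,0,0,0,0,0,70],[0,0,0,0,0,0,70],[0,0,0,0,0,0,70]]])

```text
clock: 20.9
eef_pos: [0.5317, -0.2351, 0.135]
tool_rot: [0.769, 0.639, 0.001, 0.005]
ft_force: [-0.1, 0.5, 0.7]
grip_width: 0.0697
```

```bash
python3 - <<'E'
from h import *
o=get_obs();print(o['grip_width'],o['ft_force'],o['eef_pos'])
E
```

```text
0.06966404453186835 [-0.10625795  0.53040127  0.67551728] [ 0.53172204 -0.23512248  0.13500775]
```

Emit:
jog_arm(deltas=[[[0,-2,-20,0,0,0,70],[0,0,-30,0,0,0,70],[0,0,-40,0,0,0,70],[0,0,-40,0,0,0,70],[0,0,0,0,0,0,70]]])

```text
clock: 21.4
eef_pos: [0.5272, -0.2331, 0.2665]
tool_rot: [0.769, 0.639, -0.001, 0.002]
ft_force: [-0.2, -0.7, -0.4]
grip_width: 0.0701
```

```bash
python3 - <<'E'
from h import *
print(get_obs()['eef_pos'])
ims=[]
for n in ['side','scene']:
  ims.append(camera(n))
  for t in ['rod','short_rod','plug','tray']:
    for r in masks_of(t,n)[:1]:
      ys,xs=np.where(r['pixels']);print(n,t,round(r['conf'],2),r['at'],xs.min(),xs.max(),ys.min(),ys.max(),atz(r['at'],.02,n).round(3))
b,c=ims
im=np.hstack([cv2.resize(b[150:350,220:375],(400,516),interpolation=3),cv2.resize(c[160:360,225:425],(400,516),interpolation=3)])
cv2.imwrite('pics/c6.png',im[:,:,::-1])
E
```

```text
[ 0.52717866 -0.23309466  0.266463  ]
side rod 0.71 [348.7, 184.6] 338 354 167 211 [ 0.54  -0.427  0.02 ]
side short_rod 0.82 [332.1, 213.4] 325 341 200 229 [ 0.56  -0.261  0.02 ]
side tray 0.91 [285.9, 196.0] 253 305 181 208 [ 0.697 -0.323  0.02 ]
scene rod 0.56 [239.0, 199.8] 228 245 184 226 [ 0.42  -0.288  0.02 ]
scene short_rod 0.72 [274.7, 225.1] 266 282 211 238 [ 0.484 -0.168  0.02 ]
scene plug 0.86 [348.5, 276.3] 341 363 272 291 [0.594 0.043 0.02 ]
scene tray 0.84 [370.0, 283.6] 331 397 244 310 [0.601 0.094 0.02 ]
```

View pics/c6.png

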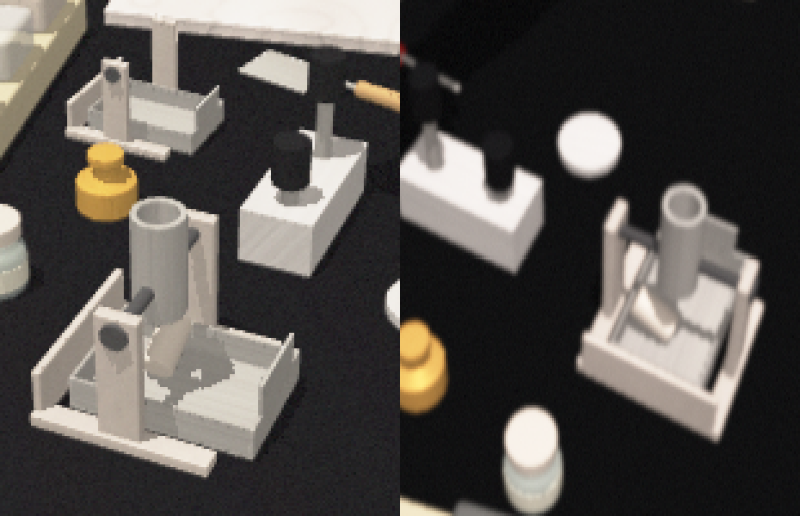

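```bash
python3 - <<'E'
from h import *
for x in (-.1,-.11,-.12): print(x,[((proj(st(x+.002,y,.062),'side')-[220,150])*2.58).round(1) for y in (-.035,.035)])
E
```

```text
-0.1 [array([294.1, 331.8]), array([262.2, 385.4])]
-0.11 [array([306.1, 334.9]), array([274.8, 388.8])]
-0.12 [array([318.2, 338.1]), array([287.4, 392.3])]
```

The plate corner shows at about (297,334) against (294,332) predicted for home, about 2 mm off, so the tray is home. Handing in.

```bash
python3 -c "
from workcell import *
print(job_done())"
```

```text
the job is handed in; nothing more can be done
None
```

The job is handed in, at about 21.5 s on the robot's clock; it gives no verdict, so what follows is from my own checks.

**What I did:** I tipped the larger stand's tube upright against its stop and pushed the catch tray home. I then pressed the long rod down until its handle met the mouth and stood it back in its original hole.

**Last checks:**
- **Tube:** it looks upright in both cameras, and it stopped hard at about 22 N when pushed.
- **Tray:** it stopped hard at about 16 N. Its plate corner shows about 2 mm from the predicted home position, inside the 6 mm allowed.
- **Plug:** it lies in the tray; after the press, both cameras put it at about (0.596, 0.051). The side camera's network no longer found it in the last look, but it shows in that picture.
- **Rods:** the long rod's outline matches its starting one to within 1–2 pixels, and the short rod's likewise.
- **Robot:** the gripper is open and clear of everything.

**What went wrong on the way:**
- The first tipping try passed over the rim without moving the tube.
- During the first tray push the fingers crept up to the plate's top edge; I finished it with a lower second push.
- The wrist force reached about 44 N when the handle met the mouth, below the 120 N wrist limit. The gripper's body was not what pressed there.

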